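# Charge the ball feeder and lock its drive lever in run

### The job

Load and start the bench ball feeder: carry the green scoop level to the feeder, bring its spout down close over the hopper before tipping, gently pour all four steel bearing balls into the hopper, and set the empty scoop upright on the desk, clear of the feeder. Then lift the red lockout collar on the feeder's lever and, holding it up, push the lever through the gate, away from the red dot and all the way to the end with the green dot; let the collar drop fully home again and let go. Leave the mouse, the solder reel and the copper tape where they are.

Things in the scene. Friction and masses are not known exactly. Their poses are not given: they have to be found in the camera images.
- feeder: The feeder, fixed: grey base plate 160 (x) x 250 (y) x 10 mm, origin at the centre of its underside, z up. Aluminium hopper bowl on its +y side; blue lever housing (130 x 62 mm, top 54 mm above the desk) on its -y side, lever slot along its x. A red dot marks the -x end of the slot (towards the robot), a green dot the +x end.
- hopper_mouth (a point): Centre of the hopper's open mouth, in the plane of the rim, 74 mm above the desk. Round mouth, 106 mm inside diameter (112 outside), 54 mm deep, lower half conical. Axes as the feeder's.
- lever_pivot (a point): Centre of the lever's hinge, inside the housing, 40 mm above the desk; the hinge axis is the feeder's y. Axes as the feeder's. At the middle of the slot a yellow tooth, 12 mm long in x, 7 mm thick, stands on each side of the lever (8 to 15 mm out), its top 76 mm above this point.
- lever (a joint): Lever angle, rad. 0: leaning 0.42 rad from vertical to the feeder's -x (red dot); grows as the top swings to +x; 0.42 upright; 0.84 end stop (green dot). Stays where left; about 2.5 N at the collar moves it. With the collar down the gate's teeth stop it at about 0.15; the collar must be 10 mm or more up from 0.15 to 0.70. Steel stem 10 mm thick, black knob 22 mm thick, top 137 mm from the pivot.
- collar (a joint): How far the red collar is lifted along the stem, m: 0 down, 0.016 at its upper stop. A spring (2.2 N down, 4 N up) pulls it down when released; it can come fully down only on either side of the tooth.
- collar_grip (a point): Grip point of the red collar, on the stem's axis, 94 mm from the pivot when down. Own z: up the stem; y: hinge axis. Collar 30 mm (x) x 34 mm (y) x 24 mm (z, from 14 mm below this point to 10 mm above), dark skirt 24 x 28 mm for 14 mm more below. Can be pinched from above across its 34 mm, the knob between the fingers (knob top 43 mm above this point).
- scoop_grip (a point): Centre of the green scoop's grip, an upright fin 28 mm (x) x 16 mm (y) at its rear, 44 mm above the scoop's underside and 18 mm below the fin's top. Scoop 119 mm long, 60 mm wide, walls 33 mm high, 0.09 kg; z up. Its spout points to its own -x: the lip lies 105 mm from this point to -x and 26 mm lower.
- scoop_lip (a point): Middle of the scoop's pouring lip, 36 mm wide, 18 mm above its underside, axes as the scoop's. The floor rises to the lip as an 18 degree ramp 45 mm long, so the balls stay in while the scoop is level, begin to leave when the spout is tipped down by about 20 degrees and are all out by 50 degrees.
- ball1: Centre of one of four steel bearing balls, 16 mm diameter, 17 g, lying in the scoop.
- ball2: Centre of one of four steel bearing balls, 16 mm diameter, 17 g, lying in the scoop.
- ball3: Centre of one of four steel bearing balls, 16 mm diameter, 17 g, lying in the scoop.
- ball4: Centre of one of four steel bearing balls, 16 mm diameter, 17 g, lying in the scoop.
- mouse: Black computer mouse, 108 x 63 x 38 mm, loose; origin at its underside.
- solder_reel: Small reel of solder wire, 52 mm diameter, 34 mm high, loose; origin at its underside.
- copper_tape: Roll of copper tape, 70 mm diameter, 12 mm high, lying flat, loose; origin at its underside.
Mind the look-alikes: they are no part of the job. There is more than one size of the part that bears scoop_grip; the job needs the larger.

How it is judged (in metres and radians):
On the way, in this order (a step that is already met when the one before it is completed fails the run):
1. all four balls are in the hopper while the lever is still on the red-dot side (horizontal distance between each of ball1, ball2, ball3, ball4 and hopper_mouth below 0.052 m and z of each of ball1, ball2, ball3, ball4 in the frame of hopper_mouth below -0.012 m and value of joint lever below 0.25 rad), for 0.2 s.
2. with the scoop set down, the collar is lifted clear of the gate (10 mm), the lever still on the red-dot side (height (world z) of scoop_grip below 0.05 m and value of joint collar above 0.0095 m and value of joint lever below 0.25 rad), for 0.1 s.
3. the lever is past the gate, on the green-dot side (value of joint lever above 0.65 rad), for 0.1 s.
At the end, for the whole second after the job is handed in: All four balls lie in the hopper below its rim; the lever is within 0.07 rad of its green-dot stop with the collar down (within 3 mm); the scoop stands upright on the desk (tilt under 0.1 rad), clear of the feeder (horizontal distance between each of ball1, ball2, ball3, ball4 and hopper_mouth below 0.052 m and z of each of ball1, ball2, ball3, ball4 in the frame of hopper_mouth below -0.012 m and value of joint lever above 0.77 rad and value of joint collar below 0.003 m and angle between scoop_grip's own z axis and vertical below 0.1 rad and height (world z) of scoop_grip between 0.038 and 0.05 m and horizontal distance between scoop_grip and hopper_mouth above 0.09 m); the robot touches nothing.
It fails at once if a ball is dropped or flung (faster than 1.4 m/s, a fall of 100 mm) (linear speed of any of ball1, ball2, ball3, ball4 above 1.4 m/s).
It fails at once if the mouse, solder reel or copper tape is moved by more than 30 mm (distance of any of mouse, solder_reel, copper_tape from where it was at the start of the episode above 0.03 m).
It also fails if it takes over 67 s, if anything falls off the work surface, if the arm or the gripper's body presses on something with over 40 N, if the wrist force passes 120 N, or if a joint passes its speed limit or range.

### The arm

A 6-joint arm with a two-finger parallel gripper is mounted at the origin on a cart in front of the work surface, level with it; the furniture and walls round the work are solid. World frame = base frame: x ahead of the robot, y to its left, z up, the work surface at z = 0. Lengths are in mm, angles in rad, forces in N, time in s.
With the tool pointing down it reaches from about 300 to 825 mm from the base axis. Payload 5.4 kg.
Tool frame: the origin (TCP) lies midway between the tips of the shut fingers; the grasp point (between the pads) lies 19 mm behind it; z points along the fingers, y is the line along which they close (so a half turn about z gives the same grasp; the last joint's range is limited). The gripper opens to 92 mm and grips with 3 to 60 N. Pads are 20 mm wide; open, the fingers measure 128 mm over their backs; the gripper's body (75 mm by 189 mm) begins 69 mm behind the grasp point.
Start: joints at [-1.443, 0.158, 1.597, -0, 1.386, -0.21], TCP at [190.538, -542.495, 214.601] pointing down, gripper open.
Joint ranges: [-2.91, 2.91], [-0.94, 2.29], [0.18, 2.7], [-1.29, 4.43], [0.17, 2.64], [-3, 3]. Speed limits (rad/s): [2.57, 2.57, 3.14, 3.14, 3.14, 3.14].

### API

Orientations are given as [roll, pitch, yaw] about the fixed x, y, z axes, in that order (R = Rz(yaw) Ry(pitch) Rx(roll)).
In Python, from workcell import robot, snapshot gives the robot as it stands.
- The arm moves only by the tool apply_moves, never from a script. Its argument "motion" is a list of rows, each a list of 3 entries, a list of its own where there are three numbers: the shift along the world's x, y, z normalised to -1 to 1, where 1 is 0.02 m, then the turn about the world's z normalised to -1 to 1, where 1 is 6 degrees, then the finger opening in mm, from 0 to 91.9. In form: [[[x, y, z], twist, hand], ...]. A call has exactly 5 rows; each row shifts and turns the commanded pose from where the row before left it; what a row does not reach is not made up. A row lasts 1/10 s, in which the tool goes at most 50 mm and 8.59 degrees, less where a joint would pass 70% of its speed; a pose out of reach is approached as far as the arm can. A call with a number of a shift or a turn outside -1 to 1 is refused whole. A call with a gripper value outside its range is refused whole. The fingers move at their own pace and stop on an object; the grip force is fixed at half the most. Time passes only in rows, so rows that do not move let the fingers close, or fill a call up. It gives the time, the measured TCP pose, the force, the opening and the grip force at its end, in the units of the state.
- robot.get_state(): the state, without advancing time (a new reading comes with each control period).
- snapshot(name): name is "scene" or "side" or "wrist"; returns a dict with "pixels" (420x560x3 uint8, red, green, blue), "z_map" (420x560 float32, mm along the optical axis (not along the pixel's ray), 0 where there is no reading), "K" (3x3 intrinsics, pixels), "k1" (the pictures are not rectified: a ray, as slopes to the right and down, at radius r is drawn at 1 + k1 r^2 times it, then the intrinsics apply), "R" (3x3) and "t" (3): a world point X has camera coordinates R X + t. Camera axes: x right, y down, z forward; pixel columns grow to the right and rows downward; lengths in mm; the calibration is good to about 2 mm. A picture is of the moment at which its call begins.
- robot.close_job(): hands the job in; it is judged then, once.
The state is a dict: "time_s": time; "joint_pos": joint angles; "dq": joint speeds; "joint_torque": joint torques, N m; "position": TCP position; "tool_rot": TCP orientation; "wrist_force": force on the tool from outside, world axes, zero at the start; "torque": the same for the moment, N m; "opening": opening from 0.0 (shut) to 1.0 (fully open); "gripper_force": force on a finger pad.
Only numpy, scipy, OpenCV 4.12 (cv2) and the standard library are available. Lean on these libraries where they do the work, as an engineer would, in place of code of your own. Each camera call takes 0.05 s, during which the arm holds its last target. There are 200 camera calls.

## Working session

There is one attempt and no reset: what is moved stays moved. The work goes in short steps, Python scripts to look and compute and a tool call to move; the robot and the scene stay as the last step left them, time stands still between calls to the robot, and variables do not carry over. Pictures are saved under pics/ and viewed, at most 12 in all, crops included, and the job is handed in when it is done.

Besides the shell and the picture viewer there is one more tool, called after "Request:" by a JSON object that holds its "fn" and its "kwargs". apply_moves: Moves the arm, as the interface text tells. Scaled input: -1 to 1 covers 0.02 m each way for a shift and 6 degrees each way for a turn. Its arguments: {"type":"object","properties":{"motion":{"type":"array"}},"required":["motion"]}

```bash
mkdir -p pics; cat > h.py <<'E'
import numpy as np, cv2
from workcell import robot, snapshot
def ray(s,uv):
    K=s["K"]; q=np.array([(uv[0]-K[0,2])/K[0,0],(uv[1]-K[1,2])/K[1,1]]); p=q.copy()
    for _ in range(20): p=q/(1+s["k1"]*(p@p))
    R=np.array(s["R"]);t=np.array(s["t"])
    return -R.T@t, R.T@np.array([p[0],p[1],1.])
def plane(s,uv,z):
    c,d=ray(s,uv); return c+d*(z-c[2])/d[2]
def depth(s,uv,r=2):
    u,v=map(int,uv); m=s["z_map"][v-r:v+r+1,u-r:u+r+1]; m=m[m>0]
    c,d=ray(s,uv); return c+d*np.median(m)
def tri(s1,a,s2,b):
    c1,d1=ray(s1,a);c2,d2=ray(s2,b)
    A=np.stack([d1,-d2],1);k=np.linalg.lstsq(A,c2-c1,rcond=None)[0]
    p,q=c1+d1*k[0],c2+d2*k[1]; return (p+q)/2,np.linalg.norm(p-q)
def cloud(s):
    h,w=s["z_map"].shape;K=s["K"];u,v=np.meshgrid(np.arange(w),np.arange(h))
    q=np.stack([(u-K[0,2])/K[0,0],(v-K[1,2])/K[1,1]],-1);p=q.copy()
    for _ in range(15): p=q/(1+s["k1"]*(p**2).sum(-1,keepdims=True))
    P=np.concatenate([p,np.ones((h,w,1))],-1)*s["z_map"][...,None]
    return (P-np.array(s["t"]))@np.array(s["R"])
def save(s,n): cv2.imwrite(f"pics/{n}.png",s["pixels"][...,::-1])
def st():
    s=robot.get_state()
    return {k:np.round(s[k],3).tolist() for k in("time_s","position","tool_rot","wrist_force","opening","gripper_force","joint_pos")}
E
python3 - <<'E'
from h import *
a=[snapshot(n) for n in("scene","side")]
for s,n in zip(a,("scene","side")): save(s,n)
print(st()); print(np.array(a[0]["R"]).round(2),a[0]["t"],np.array(a[1]["R"]).round(2),a[1]["t"])
E
```

```text
{'time_s': 0.1, 'position': [190.485, -541.95, 213.719], 'tool_rot': [-3.14, -0.0, 0.338], 'wrist_force': [0.129, 0.124, -0.224], 'opening': 1.002, 'gripper_force': 0.0, 'joint_pos': [-1.443, 0.159, 1.598, 0.0, 1.386, -0.21]}
[[-0.59 -0.8  -0.  ]
 [-0.59  0.44 -0.68]
 [ 0.55 -0.4  -0.73]] [467.40181616 321.52394974 994.26783781] [[-0.95 -0.31  0.02]
 [-0.18  0.51 -0.84]
 [ 0.26 -0.8  -0.54]] [ 553.26369973   69.37359082 1245.86467536]
```

View pics/scene.png

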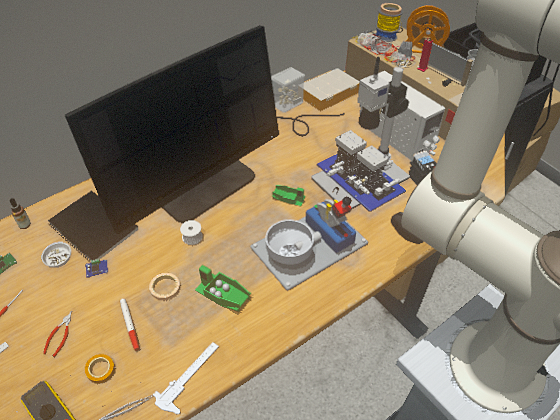

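View pics/side.png

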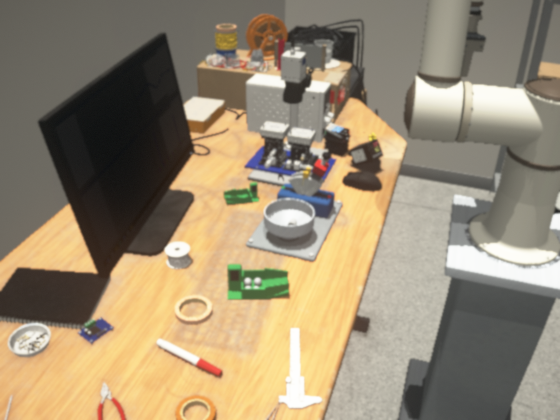

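```bash
python3 - <<'E'
from h import *
for n in("scene","side"):
    s=snapshot(n);P=cloud(s);hsv=cv2.cvtColor(s["pixels"],cv2.COLOR_RGB2HSV)
    g=cv2.inRange(hsv,(50,110,40),(75,255,255))
    num,l,stt,c=cv2.connectedComponentsWithStats(g)
    for i in range(1,num):
        if stt[i,4]>100:
            p=P[(l==i)&(s["z_map"]>0)];lo=p[p[:,2]<40];top=p[p[:,2]>np.percentile(p[:,2],99)-6]
            print(n,"green",c[i].round(),stt[i,4],"zmax",p[:,2].max().round(),"top",top.mean(0).round(),len(top))
            r=cv2.minAreaRect(p[p[:,2]>20][:,:2].astype(np.float32)); print("  rect",np.round(r[0]),np.round(r[1]),round(r[2],1))
    # hopper
    b=cv2.inRange(hsv,(100,120,50),(125,255,255));num,l,stt,c=cv2.connectedComponentsWithStats(b)
    for i in range(1,num):
        if stt[i,4]>150:
            p=P[(l==i)&(s["z_map"]>0)];p=p[(p[:,2]>48)&(p[:,2]<60)]
            if len(p)>20: r=cv2.minAreaRect(p[:,:2].astype(np.float32)); print(n,"blue",c[i].round(),np.round(r[0]),np.round(r[1]),round(r[2],1))
    rd=cv2.inRange(hsv,(0,150,80),(6,255,255))|cv2.inRange(hsv,(174,150,80),(180,255,255));num,l,stt,c=cv2.connectedComponentsWithStats(rd)
    for i in range(1,num):
        if stt[i,4]>15:
            p=P[(l==i)&(s["z_map"]>0)]; print(n,"red",c[i].round(),stt[i,4],np.median(p,0).round() if len(p) else 0)
    # rim points
    c0=(289,245) if n=="scene" else (289,215)
    m=np.zeros(g.shape,np.uint8);cv2.circle(m,c0,38,1,-1)
    p=P[(m>0)&(hsv[...,1]<60)&(P[...,2]>70)&(P[...,2]<79)]
    A=np.c_[2*p[:,:2],np.ones(len(p))];x=np.linalg.lstsq(A,(p[:,:2]**2).sum(1),rcond=None)[0]
    print(n,"rim",x[:2].round(1),np.sqrt(x[2]+x[0]**2+x[1]**2).round(1),len(p),p[:,2].mean().round(1))
E
```

```text
scene green [285. 194.] 143 zmax 29.0 top [657.  70.  23.] 18
  rect [661.  76.] [62. 17.] 44.5
scene green [232. 294.] 349 zmax 38.0 top [465. 374.  35.] 29
  rect [461. 364.] [62. 27.] 67.9
scene blue [323. 223.] [501.  73.] [ 24. 123.] 89.1
scene red [426.  50.] 148 [ 762. -547.  214.]
scene red [387.  54.] 21 [ 888. -517.  149.]
scene red [423.  68.] 21 [ 757. -548.  148.]
scene red [450. 116.] 48 [ 580. -482.   99.]
scene red [340. 207.] 88 [463.  66. 138.]
scene red [  2. 310.] 22 [763. 820.  11.]
scene red [ 49. 338.] 60 [625. 748.  10.]
scene red [ 61. 341.] 72 [601. 724.  10.]
scene red [133. 339.] 97 [514. 590.  16.]
scene rim [503.3 181.3] 54.3 250 74.0
side green [273. 282.] 235 zmax 35.0 top [465. 376.  32.] 48
  rect [468. 377.] [55.  7.] 31.5
side green [235. 294.] 108 zmax 17.0 top [527. 403.  13.] 5
  rect [0. 0.] [0. 0.] 0.0
side blue [303. 197.] [495.  77.] [ 25. 118.] 85.4
side red [281.  46.] 54 [ 761. -548.  220.]
side red [332.  96.] 26 [ 565. -483.   95.]
side red [320. 167.] 107 [464.  70. 134.]
side red [209. 367.] 183 [511. 593.  13.]
side red [119. 409.] 88 [609. 716.   8.]
side red [100. 412.] 61 [635. 734.   9.]
side rim [498.9 152.2] 67.9 316 73.4
```

Request:
{"fn": "apply_moves", "kwargs": {"motion": [[[1, 1, 0.5], 0, 91], [[1, 1, 0.5], 0, 91], [[1, 1, 0.5], 0, 91], [[1, 1, 0.5], 0, 91], [[1, 1, 0.5], 0, 91]]}}

```text
time_s: 0.7
position: [291.2, -441.5, 264.8]
tool_rot: [-3.141, -0.0, 0.338]
wrist_force: [0.1, 0.3, 0.2]
opening: 0.99
gripper_force: 0.0
```

Request:
{"fn": "apply_moves", "kwargs": {"motion": [[[1, 1, 0.5], 0, 91], [[1, 1, 0.5], 0, 91], [[1, 1, 0.5], 0, 91], [[1, 1, 0.5], 0, 91], [[1, 1, 0.5], 0, 91]]}}

```text
time_s: 1.2
position: [391.2, -341.5, 314.8]
tool_rot: [-3.141, 0.0, 0.338]
wrist_force: [0.8, 0.1, -0.2]
opening: 0.988
gripper_force: 0.0
```

Request:
{"fn": "apply_moves", "kwargs": {"motion": [[[1, 1, 0], 0, 91], [[1, 1, 0], 0, 91], [[0.5, 1, 0], 0, 91], [[0, 1, 0], 0, 91], [[0, 1, 0], 0, 91]]}}

```text
time_s: 1.7
position: [440.2, -241.2, 314.3]
tool_rot: [-3.141, 0.001, 0.338]
wrist_force: [-0.4, -0.0, 0.3]
opening: 0.991
gripper_force: 0.0
```

Request:
{"fn": "apply_moves", "kwargs": {"motion": [[[0, 1, 0], 0, 91], [[0, 1, 0], 0, 91], [[0, 1, 0], 0, 91], [[0, 1, 0], 0, 91], [[0, 1, 0], 0, 91]]}}

```text
time_s: 2.2
position: [439.7, -141.4, 314.6]
tool_rot: [3.141, 0.0, 0.337]
wrist_force: [-0.3, 0.0, -1.0]
opening: 0.989
gripper_force: 0.0
```

Request:
{"fn": "apply_moves", "kwargs": {"motion": [[[0, 1, 0], 0, 91], [[0, 1, 0], 0, 91], [[0, 1, 0], 0, 91], [[0, 1, 0], 0, 91], [[0, 1, 0], 0, 91]]}}

```text
time_s: 2.7
position: [439.7, -41.5, 314.6]
tool_rot: [3.141, -0.0, 0.337]
wrist_force: [-0.1, -1.1, -0.5]
opening: 0.989
gripper_force: 0.0
```

Request:
{"fn": "apply_moves", "kwargs": {"motion": [[[0, 1, 0], 0, 91], [[0, 1, 0], 0, 91], [[0, 1, 0], 0, 91], [[0, 1, 0], 0, 91], [[0, 0, 0], 0, 91]]}}

```text
time_s: 3.2
position: [439.7, 39.2, 314.7]
tool_rot: [-3.141, -0.0, 0.34]
wrist_force: [-0.2, 0.0, -0.3]
opening: 0.987
gripper_force: 0.0
```

Take a wrist picture over the feeder on the way.

```bash
python3 - <<'E'
from h import *
s=snapshot("wrist");save(s,"w1")
np.savez("w1.npz",**{k:np.array(s[k]) for k in s})
print(np.array(s["R"]).round(2),-np.array(s["R"]).T@np.array(s["t"]),s["K"][0,0])
E
```

```text
[[ 0.33 -0.94  0.  ]
 [-0.92 -0.33  0.23]
 [-0.22 -0.08 -0.97]] [501.98785915  61.57574783 485.33043605] 326.69369484860437
```

View pics/w1.png

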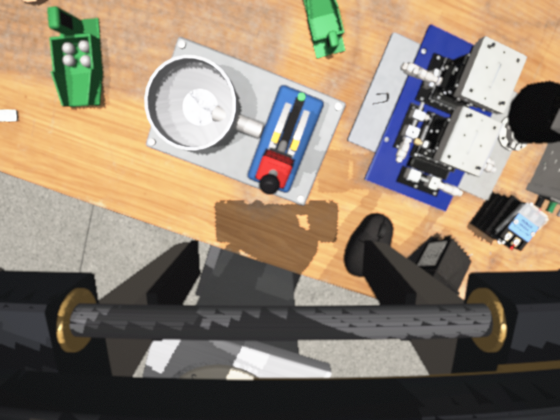

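```bash
python3 - <<'E'
from h import *
s=snapshot("wrist");P=cloud(s);hsv=cv2.cvtColor(s["pixels"],cv2.COLOR_RGB2HSV)
def circ(p):
    A=np.c_[2*p[:,:2],np.ones(len(p))];x=np.linalg.lstsq(A,(p[:,:2]**2).sum(1),rcond=None)[0];return x[:2],np.sqrt(x[2]+x[0]**2+x[1]**2)
m=np.zeros(hsv.shape[:2],np.uint8);cv2.circle(m,(192,104),52,1,-1)
p=P[(m>0)&(P[...,2]>70)&(P[...,2]<79)];print("rim",circ(p),p[:,2].mean(),len(p))
b=cv2.inRange(hsv,(100,120,40),(125,255,255));b[:,340:]=0
p=P[(b>0)&(P[...,2]>48)&(P[...,2]<60)];r=cv2.minAreaRect(p[:,:2].astype(np.float32));print("blue",r,p[:,2].mean())
m=np.zeros_like(b);cv2.fillPoly(m,[np.array([[180,30],[350,95],[310,210],[140,150]])],1)
p=P[(m>0)&(P[...,2]>7)&(P[...,2]<15)];r=cv2.minAreaRect(p[:,:2].astype(np.float32));print("plate",r)
for n,lo,hi in(("red",(0,150,60),(6,255,255)),("red2",(174,150,60),(180,255,255))):
    q=cv2.inRange(hsv,lo,hi);q[:,350:]=0;q=(q>0)&(P[...,2]>100);print(n,q.sum(),P[q].mean(0),P[q][:,2].max())
k=(m>0)&(P[...,2]>150);print("knob",P[k].mean(0),P[k][:,2].max())
g=cv2.inRange(hsv,(45,90,20),(80,255,255));g[:,150:]=0
p=P[g>0];print("scoop",len(p),p[:,2].max())
f=p[p[:,2]>45];print("fin",f.mean(0),cv2.minAreaRect(f[:,:2].astype(np.float32)))
w=p[(p[:,2]>25)&(p[:,2]<40)];print("wall",w.mean(0),cv2.minAreaRect(w[:,:2].astype(np.float32)))
print(depth(s,(301,97)))
E
```

```text
rim (array([503.13201654, 179.08553188]), np.float64(54.230349187580224)) 73.87842228698015 875
blue ((499.7941589355469, 56.36124038696289), (59.18361282348633, 125.74445343017578), 88.2652587890625) 54.141725561951326
plate ((501.31298828125, 117.24446105957031), (249.26803588867188, 161.140380859375), 88.33921813964844)
red 676 [471.36579409  56.77938248 138.90672126] 166.6196989986171
red2 49 [464.23220554  58.60659229 138.42016332] 166.48186395524658
knob [466.11369376  58.30535177 239.03260487] 485.27671023737236
scoop 3611 485.27671023737236
fin [546.72743764 362.70613842  79.97459448] ((520.796630859375, 227.16595458984375), (334.2584228515625, 25.97005844116211), 79.18698120117188)
wall [505.61893478 361.74928871  29.50801317] ((505.84088134765625, 364.0314636230469), (115.1975326538086, 60.94911575317383), 20.269617080688477)
[556.81847924  52.55829709  56.65542189]
```

Request:
{"fn": "apply_moves", "kwargs": {"motion": [[[0.2, 1, 0], 0, 91], [[0.2, 1, 0], 0, 91], [[0.2, 1, 0], 0, 91], [[0.2, 1, 0], 0, 91], [[0.2, 1, 0], 0, 91]]}}

```text
time_s: 3.8
position: [460.7, 137.2, 314.6]
tool_rot: [3.141, 0.0, 0.336]
wrist_force: [0.4, 0.2, -0.4]
opening: 0.993
gripper_force: 0.0
```

Request:
{"fn": "apply_moves", "kwargs": {"motion": [[[0.2, 1, -0.3], 0, 91], [[0.2, 1, -0.3], 0, 91], [[0.2, 1, -0.3], 0, 91], [[0.2, 1, -0.3], 0, 91], [[0.2, 1, -0.3], 0, 91]]}}

```text
time_s: 4.3
position: [480.9, 237.1, 284.3]
tool_rot: [3.141, 0.0, 0.336]
wrist_force: [0.6, 0.0, 0.2]
opening: 0.993
gripper_force: 0.0
```

Request:
{"fn": "apply_moves", "kwargs": {"motion": [[[0.2, 1, -0.3], 0, 91], [[0.2, 1, -0.3], 0, 91], [[0.2, 1, -0.3], 0, 91], [[0.2, 1, -0.3], 0, 91], [[0, 0, 0], 0, 91]]}}

```text
time_s: 4.8
position: [496.4, 317.7, 259.2]
tool_rot: [-3.142, 0.002, 0.338]
wrist_force: [-0.2, 0.0, -0.2]
opening: 0.99
gripper_force: 0.0
```

```bash
python3 - <<'E'
from h import *
s=snapshot("wrist");save(s,"w2");P=cloud(s);hsv=cv2.cvtColor(s["pixels"],cv2.COLOR_RGB2HSV)
g=cv2.inRange(hsv,(45,90,20),(80,255,255))
num,l,stt,c=cv2.connectedComponentsWithStats(g);i=1+np.argmax(stt[1:,4]);print(c[i],stt[i])
p=P[(l==i)&(s["z_map"]>0)&(P[...,2]<90)]
f=p[p[:,2]>52];print("fin",len(f),f.mean(0),f[:,2].max(),cv2.minAreaRect(f[:,:2].astype(np.float32)))
w=p[(p[:,2]>26)&(p[:,2]<40)];print("wall",len(w),w.mean(0),cv2.minAreaRect(w[:,:2].astype(np.float32)))
print(st())
E
```

```text
[248.16289474 167.49815789] [ 223  119   50   98 3800]
fin 362 [550.58858202 380.66044262  61.46309823] 64.50428448629509 ((550.2374877929688, 380.8464050292969), (25.953319549560547, 16.730228424072266), 19.12055206298828)
wall 538 [505.72712353 365.80363485  30.18195578] ((506.9969482421875, 365.1455383300781), (115.27525329589844, 58.76469421386719), 20.598587036132812)
{'time_s': 4.85, 'position': [496.54, 316.798, 259.882], 'tool_rot': [3.141, 0.002, 0.338], 'wrist_force': [0.507, 0.024, -0.172], 'opening': 0.991, 'gripper_force': 0.0, 'joint_pos': [0.363, 0.169, 1.496, -0.001, 1.478, 1.596]}
```

View pics/w2.png

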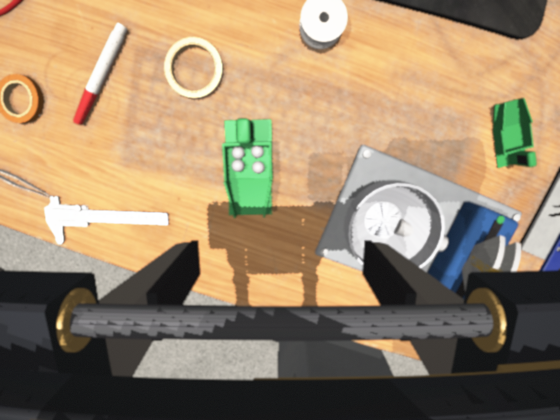

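```bash
python3 - <<'E'
from h import *
s=snapshot("wrist");P=cloud(s).reshape(-1,3)
d=P[:,:2]-[550.4,380.8];a=np.radians(20.3);x=d@[np.cos(a),np.sin(a)];y=d@[-np.sin(a),np.cos(a)]
for x0 in range(-112,30,8):
    print(x0,[int(np.nanmax(P[m][:,2])) if (m:=(abs(x-x0)<4)&(abs(y-y0)<3)).any() else -1 for y0 in range(-42,43,6)])
E
```

```text
-112 [1, 2, 1, 2, 2, 2, 2, 1, 1, 2, 1, 1, 1, 1, 1]
-104 [2, 2, 2, 20, 34, 18, 19, 19, 19, 20, 34, 19, 2, 2, 1]
-96 [1, 1, 17, 33, 34, 18, 17, 18, 17, 17, 34, 33, 2, 3, 2]
-88 [1, 2, 14, 35, 34, 15, 15, 14, 14, 15, 34, 34, 2, 1, 3]
-80 [1, 2, 11, 35, 12, 13, 12, 12, 347, 347, 12, 34, 0, 1, 2]
-72 [2, 2, 1, 35, 10, 9, 9, 9, 357, 356, 9, 34, 34, 2, 2]
-64 [1, 1, 34, 34, 7, 7, 7, 8, 366, 362, 329, 325, 34, 1, 2]
-56 [376, 375, 33, 5, 6, 5, 5, 4, 373, 373, 373, 373, 34, 1, 3]
-48 [389, 389, 389, 389, 389, 389, 389, 389, 389, 385, 374, 372, 29, 1, 2]
-40 [364, 365, 365, 365, 364, 364, 364, 365, 373, 374, 373, 368, 361, 355, 2]
-32 [2, 2, 30, 28, 13, 18, 17, 5, 17, 19, 19, 22, 30, 1, 2]
-24 [2, 1, 29, 29, 18, 20, 19, 5, 18, 21, 18, 12, 29, 2, 1]
-16 [1, 2, 29, 29, 29, 29, 60, 60, 58, 29, 29, 29, 30, 2, 1]
-8 [430, 2, 5, 5, 5, 4, 64, 63, 63, -1, 5, 5, 4, 1, 2]
0 [2, 1, 4, 5, 4, 4, 63, 64, 63, -1, 5, 5, 5, 2, 2]
8 [2, 2, 5, 5, 5, 5, 63, 65, 62, -1, 4, 6, 4, 1, 2]
16 [2, 2, 4, 5, 4, 4, 61, 62, 61, 2, 4, 4, 4, 1, 2]
24 [1, 2, 1, 2, 1, 3, 2, 3, 2, 2, 1, 1, 1, 1, 2]
```

Request:
{"fn": "apply_moves", "kwargs": {"motion": [[[0.6, 0.7, -1], 0, 60], [[0.6, 0.7, -1], 0, 60], [[0.6, 0.7, -1], 0, 60], [[0.6, 0.7, -1], 0, 60], [[0.3, 0.4, -1], 0.1, 60]]}}

```text
time_s: 5.4
position: [552.0, 380.7, 160.5]
tool_rot: [3.141, -0.001, 0.347]
wrist_force: [-0.1, -0.7, -0.2]
opening: 0.651
gripper_force: 0.0
```

Request:
{"fn": "apply_moves", "kwargs": {"motion": [[[-0.1, 0, -1], 0.1, 50], [[0, 0, -1], 0, 50], [[0, 0, -1], 0, 50], [[0, 0, -1], 0, 50], [[0, 0, -1], 0, 50]]}}

```text
time_s: 5.9
position: [549.4, 379.9, 60.7]
tool_rot: [3.141, -0.001, 0.357]
wrist_force: [0.5, 0.1, 0.5]
opening: 0.542
gripper_force: 0.0
```

Request:
{"fn": "apply_moves", "kwargs": {"motion": [[[0, 0, -1], 0, 50], [[0, 0, -0.9], 0, 50], [[0, 0, 0], 0, 14], [[0, 0, 0], 0, 14], [[0, 0, 0], 0, 14]]}}

```text
time_s: 6.4
position: [549.7, 381.7, 24.2]
tool_rot: [-3.141, -0.002, 0.359]
wrist_force: [0.1, 0.5, 0.1]
opening: 0.307
gripper_force: 0.0
```

Request:
{"fn": "apply_moves", "kwargs": {"motion": [[[0, 0, 0], 0, 14], [[0, 0, 0], 0, 14], [[0, 0, 0.2], 0, 14], [[0, 0, 0.3], 0, 14], [[0, 0, 0], 0, 14]]}}

```text
time_s: 6.9
position: [549.2, 381.9, 33.8]
tool_rot: [-3.141, -0.002, 0.359]
wrist_force: [0.1, 0.2, -1.6]
opening: 0.168
gripper_force: 30.0
```

Request:
{"fn": "apply_moves", "kwargs": {"motion": [[[0, 0, 0], 0, 15.0], [[0, 0, 0], 0, 15], [[0, 0, 0], 0, 15], [[0, 0, 0], 0, 15], [[0, 0, 0], 0, 15]]}}

```text
time_s: 7.4
position: [548.4, 381.5, 32.5]
tool_rot: [-3.142, 0.0, 0.359]
wrist_force: [-0.3, -0.1, -0.9]
opening: 0.172
gripper_force: 30.0
```

Request:
{"fn": "apply_moves", "kwargs": {"motion": [[[0, 0, 0], 0, 15.5], [[0, 0, 0], 0, 15.5], [[0, 0, 0], 0, 15.5], [[0, 0, 0], 0, 15.5], [[0, 0, 0], 0, 15.5]]}}

```text
time_s: 7.9
position: [548.6, 381.5, 32.6]
tool_rot: [3.142, -0.0, 0.359]
wrist_force: [-0.8, 0.2, -2.0]
opening: 0.172
gripper_force: 29.3
```

```bash
cat >> h.py <<'E'
def scoop_tilt(s,near):
    "tilt of the scoop floor/deck from wall rims seen in depth: returns line z(x) along the scoop"
    P=cloud(s);hsv=cv2.cvtColor(s["pixels"],cv2.COLOR_RGB2HSV)
    g=cv2.inRange(hsv,(45,90,20),(80,255,255))>0
    p=P[g&(s["z_map"]>0)]
    return p[np.hypot(*(p[:,:2]-near).T)<160]
E
python3 - <<'E'
from h import *
z=st();print(z)
s=snapshot("wrist");p=scoop_tilt(s,[505,365]);a=z["tool_rot"][2];d=p[:,:2]-z["position"][:2];x=d@[np.cos(a),np.sin(a)];y=d@[-np.sin(a),np.cos(a)]
for x0 in range(-112,-10,8):
    m=(abs(x-x0)<4)&(abs(y)>15); print(x0,m.sum(),np.percentile(p[m][:,2],[5,95]).round(1) if m.any() else 0)
E
```

```text
{'time_s': 7.9, 'position': [548.551, 381.482, 32.629], 'tool_rot': [3.142, -0.0, 0.359], 'wrist_force': [-0.829, 0.183, -1.976], 'opening': 0.172, 'gripper_force': 29.28, 'joint_pos': [0.427, 0.575, 1.442, -0.0, 1.125, 1.639]}
-112 0 0
-104 0 0
-96 0 0
-88 135 [19.9 22.7]
-80 316 [17.5 24.8]
-72 242 [14.8 18.3]
-64 63 [14.  16.1]
-56 0 0
-48 0 0
-40 0 0
-32 0 0
-24 0 0
-16 0 0
```

Request:
{"fn": "apply_moves", "kwargs": {"motion": [[[0, 0, 0], 0, 15.65], [[0, 0, 0], 0, 15.65], [[0, 0, 0], 0, 15.65], [[0, 0, 0], 0, 15.65], [[0, 0, 0], 0, 15.65]]}}

```text
time_s: 8.45
position: [548.6, 381.5, 32.6]
tool_rot: [3.142, -0.0, 0.359]
wrist_force: [-0.0, 0.4, -1.5]
opening: 0.173
gripper_force: 20.5
```

Request:
{"fn": "apply_moves", "kwargs": {"motion": [[[0, 0, 0], 0, 15.8], [[0, 0, 0], 0, 15.8], [[0, 0, 0], 0, 15.8], [[0, 0, 0], 0, 15.8], [[0, 0, 0], 0, 15.8]]}}

```text
time_s: 8.95
position: [548.5, 381.5, 32.6]
tool_rot: [-3.142, -0.0, 0.359]
wrist_force: [0.3, 0.3, -2.2]
opening: 0.171
gripper_force: 11.8
```

```bash
cat > t.py <<'E'
from h import *
z=st();print(z)
for n in("side","scene"):
    s=snapshot(n);P=cloud(s);hsv=cv2.cvtColor(s["pixels"],cv2.COLOR_RGB2HSV)
    g=(cv2.inRange(hsv,(45,90,20),(80,255,255))>0)&(s["z_map"]>0);p=P[g]
    a=z["tool_rot"][2];d=p[:,:2]-z["position"][:2];x=d@[np.cos(a),np.sin(a)];y=d@[-np.sin(a),np.cos(a)]
    ok=(abs(x+40)<90)&(abs(y)<45)
    print(n,[(x0,int(m.sum()),*np.percentile(p[m][:,2],[3,97]).round().astype(int)) for x0 in range(-108,20,12) if (m:=ok&(abs(x-x0)<6)).sum()>4])
E
python3 t.py
```

```text
{'time_s': 8.95, 'position': [548.548, 381.487, 32.598], 'tool_rot': [-3.142, -0.0, 0.359], 'wrist_force': [0.344, 0.281, -2.183], 'opening': 0.171, 'gripper_force': 11.751, 'joint_pos': [0.427, 0.575, 1.442, 0.0, 1.125, 1.639]}
side [(-108, 39, np.int64(24), np.int64(42)), (-96, 148, np.int64(20), np.int64(41)), (-84, 157, np.int64(16), np.int64(41)), (-72, 167, np.int64(13), np.int64(42)), (-60, 167, np.int64(10), np.int64(39)), (-48, 118, np.int64(11), np.int64(37)), (-36, 114, np.int64(11), np.int64(37)), (-24, 73, np.int64(12), np.int64(34)), (-12, 102, np.int64(10), np.int64(42)), (0, 61, np.int64(10), np.int64(22)), (12, 21, np.int64(9), np.int64(20))]
scene [(-108, 33, np.int64(24), np.int64(43)), (-96, 91, np.int64(24), np.int64(45)), (-84, 89, np.int64(19), np.int64(44)), (-72, 105, np.int64(15), np.int64(44)), (-60, 117, np.int64(12), np.int64(41)), (-48, 103, np.int64(12), np.int64(39)), (-36, 75, np.int64(12), np.int64(39)), (-24, 52, np.int64(10), np.int64(37)), (-12, 81, np.int64(13), np.int64(74)), (0, 10, np.int64(11), np.int64(73)), (12, 9, np.int64(11), np.int64(15))]
```

Request:
{"fn": "apply_moves", "kwargs": {"motion": [[[0, 0, 0], 0, 15.88], [[0, 0, 0], 0, 15.88], [[0, 0, 0], 0, 15.88], [[0, 0, 0], 0, 15.88], [[0, 0, 0], 0, 15.88]]}}

```text
time_s: 9.55
position: [548.6, 381.5, 32.6]
tool_rot: [-3.142, -0.0, 0.359]
wrist_force: [0.2, 0.4, -1.3]
opening: 0.171
gripper_force: 7.1
```

```bash
python3 t.py
```

```text
{'time_s': 9.55, 'position': [548.556, 381.511, 32.623], 'tool_rot': [-3.142, -0.0, 0.359], 'wrist_force': [0.241, 0.367, -1.26], 'opening': 0.171, 'gripper_force': 7.079, 'joint_pos': [0.427, 0.575, 1.442, 0.0, 1.125, 1.639]}
side [(-108, 39, np.int64(21), np.int64(42)), (-96, 148, np.int64(20), np.int64(42)), (-84, 157, np.int64(16), np.int64(41)), (-72, 163, np.int64(14), np.int64(41)), (-60, 168, np.int64(11), np.int64(40)), (-48, 118, np.int64(12), np.int64(36)), (-36, 113, np.int64(12), np.int64(39)), (-24, 71, np.int64(12), np.int64(34)), (-12, 103, np.int64(10), np.int64(41)), (0, 61, np.int64(10), np.int64(22)), (12, 22, np.int64(10), np.int64(21))]
scene [(-108, 34, np.int64(26), np.int64(44)), (-96, 87, np.int64(22), np.int64(45)), (-84, 91, np.int64(19), np.int64(45)), (-72, 111, np.int64(14), np.int64(44)), (-60, 109, np.int64(12), np.int64(44)), (-48, 101, np.int64(10), np.int64(38)), (-36, 75, np.int64(11), np.int64(39)), (-24, 48, np.int64(11), np.int64(39)), (-12, 79, np.int64(13), np.int64(74)), (0, 8, np.int64(11), np.int64(74)), (12, 9, np.int64(11), np.int64(16))]
```

Request:
{"fn": "apply_moves", "kwargs": {"motion": [[[0, 0, 0], 0, 15.92], [[0, 0, 0], 0, 15.92], [[0, 0, 0], 0, 15.92], [[0, 0, 0], 0, 15.92], [[0, 0, 0], 0, 15.92]]}}

```text
time_s: 10.15
position: [548.5, 381.5, 32.6]
tool_rot: [-3.142, 0.0, 0.359]
wrist_force: [0.3, -0.2, -0.9]
opening: 0.173
gripper_force: 4.8
```

```bash
python3 t.py
```

```text
{'time_s': 10.15, 'position': [548.52, 381.502, 32.583], 'tool_rot': [-3.142, 0.0, 0.359], 'wrist_force': [0.33, -0.174, -0.898], 'opening': 0.173, 'gripper_force': 4.759, 'joint_pos': [0.427, 0.575, 1.442, 0.0, 1.125, 1.639]}
side [(-108, 39, np.int64(21), np.int64(41)), (-96, 148, np.int64(20), np.int64(42)), (-84, 157, np.int64(17), np.int64(41)), (-72, 167, np.int64(13), np.int64(42)), (-60, 165, np.int64(10), np.int64(39)), (-48, 120, np.int64(11), np.int64(37)), (-36, 111, np.int64(11), np.int64(37)), (-24, 72, np.int64(12), np.int64(34)), (-12, 105, np.int64(10), np.int64(42)), (0, 59, np.int64(9), np.int64(21)), (12, 23, np.int64(10), np.int64(21))]
scene [(-108, 33, np.int64(25), np.int64(43)), (-96, 94, np.int64(22), np.int64(45)), (-84, 81, np.int64(19), np.int64(43)), (-72, 108, np.int64(15), np.int64(43)), (-60, 115, np.int64(11), np.int64(44)), (-48, 101, np.int64(11), np.int64(39)), (-36, 81, np.int64(11), np.int64(39)), (-24, 55, np.int64(12), np.int64(40)), (-12, 78, np.int64(13), np.int64(73)), (0, 9, np.int64(10), np.int64(74)), (12, 11, np.int64(11), np.int64(15))]
```

Request:
{"fn": "apply_moves", "kwargs": {"motion": [[[0, 0, 0], 0, 15.95], [[0, 0, 0], 0, 15.95], [[0, 0, 0], 0, 15.95], [[0, 0, 0], 0, 15.95], [[0, 0, 0], 0, 15.95]]}}

```text
time_s: 10.75
position: [548.5, 381.5, 32.6]
tool_rot: [-3.142, 0.0, 0.359]
wrist_force: [-0.1, -0.0, -1.6]
opening: 0.174
gripper_force: 3.0
```

```bash
python3 t.py|grep -v scene
```

```text
{'time_s': 10.75, 'position': [548.531, 381.52, 32.596], 'tool_rot': [-3.142, 0.0, 0.359], 'wrist_force': [-0.086, -0.032, -1.634], 'opening': 0.174, 'gripper_force': 2.985, 'joint_pos': [0.427, 0.575, 1.442, 0.0, 1.125, 1.639]}
side [(-108, 39, np.int64(22), np.int64(41)), (-96, 148, np.int64(19), np.int64(41)), (-84, 157, np.int64(17), np.int64(42)), (-72, 168, np.int64(12), np.int64(41)), (-60, 168, np.int64(10), np.int64(38)), (-48, 120, np.int64(11), np.int64(37)), (-36, 107, np.int64(11), np.int64(37)), (-24, 70, np.int64(12), np.int64(35)), (-12, 105, np.int64(10), np.int64(42)), (0, 61, np.int64(9), np.int64(22)), (12, 21, np.int64(9), np.int64(22))]
```

Request:
{"fn": "apply_moves", "kwargs": {"motion": [[[0, 0, 0], 0, 15.97], [[0, 0, 0], 0, 15.97], [[0, 0, 0], 0, 15.97], [[0, 0, 0], 0, 15.97], [[0, 0, 0], 0, 15.97]]}}

```text
time_s: 11.35
position: [548.5, 381.5, 32.6]
tool_rot: [3.142, 0.0, 0.359]
wrist_force: [-0.2, 0.1, -0.0]
opening: 0.172
gripper_force: 1.8
```

```bash
python3 t.py|grep -v scene
```

```text
{'time_s': 11.35, 'position': [548.528, 381.515, 32.637], 'tool_rot': [3.142, 0.0, 0.359], 'wrist_force': [-0.214, 0.074, -0.011], 'opening': 0.172, 'gripper_force': 1.809, 'joint_pos': [0.427, 0.575, 1.442, -0.0, 1.125, 1.639]}
side [(-108, 10, np.int64(14), np.int64(28)), (-96, 139, np.int64(12), np.int64(32)), (-84, 150, np.int64(9), np.int64(33)), (-72, 160, np.int64(6), np.int64(34)), (-60, 100, np.int64(7), np.int64(34)), (-48, 108, np.int64(9), np.int64(31)), (-36, 120, np.int64(7), np.int64(34)), (-24, 151, np.int64(7), np.int64(33)), (-12, 109, np.int64(8), np.int64(40)), (0, 59, np.int64(8), np.int64(20)), (12, 56, np.int64(9), np.int64(27))]
```

Request:
{"fn": "apply_moves", "kwargs": {"motion": [[[0, 0, -0.25], 0, 15.95], [[0, 0, -0.25], 0, 15.95], [[0, 0, 0], 0, 25], [[0, 0, 0], 0, 25], [[0, 0, 0], 0, 25]]}}

```text
time_s: 11.95
position: [548.4, 381.5, 22.4]
tool_rot: [-3.142, 0.0, 0.359]
wrist_force: [0.1, -0.7, 0.0]
opening: 0.271
gripper_force: 0.0
```

Request:
{"fn": "apply_moves", "kwargs": {"motion": [[[0.1, 0.05, 0.2], 0, 25], [[0.1, 0.05, 0.2], 0, 25], [[0.05, 0, 0], 0, 14], [[0, 0, 0], 0, 14], [[0, 0, 0], 0, 14]]}}

```text
time_s: 12.45
position: [554.5, 383.8, 31.6]
tool_rot: [-3.142, -0.002, 0.359]
wrist_force: [1.1, -0.7, 2.9]
opening: 0.171
gripper_force: 30.0
```

```bash
python3 t.py|grep -v scene
```

```text
{'time_s': 12.45, 'position': [554.515, 383.84, 31.551], 'tool_rot': [-3.142, -0.002, 0.359], 'wrist_force': [1.147, -0.68, 2.919], 'opening': 0.171, 'gripper_force': 30.001, 'joint_pos': [0.427, 0.589, 1.424, -0.0, 1.127, 1.639]}
side [(-108, 86, np.int64(12), np.int64(33)), (-96, 152, np.int64(10), np.int64(32)), (-84, 159, np.int64(6), np.int64(33)), (-72, 141, np.int64(4), np.int64(33)), (-60, 94, np.int64(2), np.int64(25)), (-48, 95, np.int64(4), np.int64(27)), (-36, 173, np.int64(2), np.int64(30)), (-24, 163, np.int64(1), np.int64(37)), (-12, 99, np.int64(1), np.int64(45)), (0, 56, np.int64(1), np.int64(20))]
```

Request:
{"fn": "apply_moves", "kwargs": {"motion": [[[0, 0, 0.6], 0, 14], [[0, 0, 1], 0, 14], [[0, 0, 1], 0, 14], [[0, 0, 1], 0, 14], [[0, 0, 1], 0, 14]]}}

```text
time_s: 13.05
position: [552.5, 383.2, 122.9]
tool_rot: [3.142, 0.002, 0.359]
wrist_force: [0.5, -0.3, -1.6]
opening: 0.169
gripper_force: 30.0
```

Request:
{"fn": "apply_moves", "kwargs": {"motion": [[[0.2, -0.5, 0.4], 0, 14], [[0.3, -0.8, 0], 0, 14], [[0.3, -0.9, 0], 0, 14], [[0.3, -0.9, 0], 0, 14], [[0.3, -0.9, 0], 0, 14]]}}

```text
time_s: 13.55
position: [581.5, 301.0, 129.2]
tool_rot: [-3.142, 0.002, 0.358]
wrist_force: [-0.4, -0.3, -1.1]
opening: 0.17
gripper_force: 30.0
```

Request:
{"fn": "apply_moves", "kwargs": {"motion": [[[0.3, -0.9, 0], 0, 14], [[0.3, -0.9, 0], 0, 14], [[0.3, -0.9, 0], 0, 14], [[0.3, -0.9, 0], 0, 14], [[0.3, -0.6, 0], 0, 14]]}}

```text
time_s: 14.05
position: [612.2, 217.6, 130.7]
tool_rot: [3.141, -0.0, 0.358]
wrist_force: [-0.7, 0.2, -1.4]
opening: 0.17
gripper_force: 30.0
```

```bash
python3 t.py; python3 -c "
from h import *
save(snapshot('side'),'s2')"
```

```text
{'time_s': 14.05, 'position': [612.155, 217.604, 130.688], 'tool_rot': [3.141, -0.0, 0.358], 'wrist_force': [-0.671, 0.24, -1.356], 'opening': 0.17, 'gripper_force': 30.0, 'joint_pos': [0.156, 0.417, 1.451, -0.0, 1.273, 1.369]}
side [(-108, 86, np.int64(106), np.int64(133)), (-96, 112, np.int64(104), np.int64(132)), (-84, 122, np.int64(106), np.int64(132)), (-72, 122, np.int64(104), np.int64(131)), (-60, 105, np.int64(103), np.int64(127)), (-48, 82, np.int64(105), np.int64(125)), (-36, 133, np.int64(101), np.int64(126)), (-24, 120, np.int64(102), np.int64(135)), (-12, 99, np.int64(101), np.int64(159)), (0, 75, np.int64(101), np.int64(122)), (12, 11, np.int64(101), np.int64(118))]
scene [(-108, 78, np.int64(108), np.int64(134)), (-96, 105, np.int64(112), np.int64(134)), (-84, 104, np.int64(108), np.int64(134)), (-72, 125, np.int64(104), np.int64(134)), (-60, 86, np.int64(102), np.int64(130)), (-48, 75, np.int64(103), np.int64(129)), (-36, 77, np.int64(102), np.int64(128)), (-24, 145, np.int64(101), np.int64(130)), (-12, 78, np.int64(104), np.int64(163)), (0, 37, np.int64(102), np.int64(162)), (12, 12, np.int64(102), np.int64(106))]
```

View pics/s2.png

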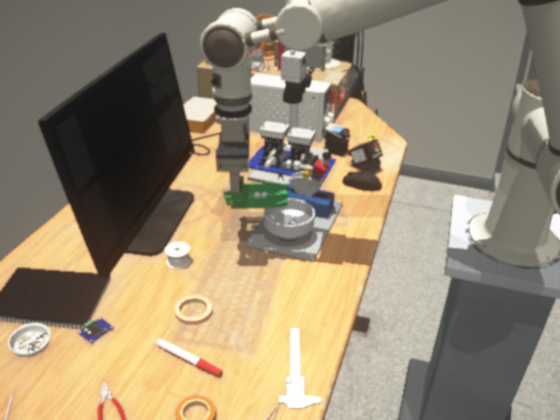

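Request:
{"fn": "apply_moves", "kwargs": {"motion": [[[0, 0, -0.4], 0, 14], [[0, 0, -0.4], 0, 14], [[0, 0, -0.3], 0, 14], [[0, 0, 0], 0, 15.9], [[0, 0, 0], 0, 15.9]]}}

```text
time_s: 14.7
position: [611.2, 219.8, 108.2]
tool_rot: [-3.141, 0.001, 0.359]
wrist_force: [0.9, -0.9, -1.6]
opening: 0.176
gripper_force: 5.6
```

Request:
{"fn": "apply_moves", "kwargs": {"motion": [[[0, 0, 0], 0, 15.95], [[0, 0, 0], 0, 15.97], [[0, 0, 0], 0, 15.97], [[0, 0, 0], 0, 15.97], [[0, 0, 0], 0, 15.97]]}}

```text
time_s: 15.2
position: [611.8, 219.6, 109.0]
tool_rot: [3.142, -0.001, 0.359]
wrist_force: [-0.3, 0.8, 0.0]
opening: 0.171
gripper_force: 1.8
```

```bash
cat > t2.py <<'E'
# tilt from upper edges of the scoop wall (upper envelope along the scoop), side + scene
from h import *
z=st();print({k:z[k] for k in("time_s","position","wrist_force","gripper_force")})
for n in("side","scene"):
    s=snapshot(n);P=cloud(s);hsv=cv2.cvtColor(s["pixels"],cv2.COLOR_RGB2HSV)
    g=(cv2.inRange(hsv,(45,90,20),(80,255,255))>0)&(s["z_map"]>0);p=P[g]
    a=z["tool_rot"][2];d=p[:,:2]-z["position"][:2];x=d@[np.cos(a),np.sin(a)];y=d@[-np.sin(a),np.cos(a)]
    ok=(abs(x+50)<90)&(abs(y)<38)&(p[:,2]>35)
    print(n,[(x0,int(m.sum()),*np.percentile(p[m][:,2],[3,97]).round().astype(int).tolist()) for x0 in range(-120,20,12) if (m:=ok&(abs(x-x0)<6)).sum()>4])
    ring=(hsv[...,1]<50)&(np.hypot(P[...,0]-503,P[...,1]-179)<48)&(P[...,2]>25)&(P[...,2]<60)
E
python3 t2.py
```

```text
{'time_s': 15.2, 'position': [611.826, 219.595, 109.029], 'wrist_force': [-0.314, 0.83, 0.045], 'gripper_force': 1.786}
side [(-108, 56, 79, 104), (-96, 125, 79, 105), (-84, 117, 79, 105), (-72, 121, 78, 105), (-60, 81, 78, 99), (-48, 75, 77, 101), (-36, 127, 77, 104), (-24, 154, 78, 120), (-12, 92, 79, 136), (0, 76, 79, 100), (12, 8, 81, 95)]
scene [(-108, 63, 82, 106), (-96, 101, 85, 107), (-84, 110, 82, 107), (-72, 112, 79, 108), (-60, 79, 77, 106), (-48, 71, 79, 105), (-36, 67, 81, 105), (-24, 134, 78, 106), (-12, 93, 80, 140), (0, 38, 79, 141), (12, 18, 79, 95)]
```

Request:
{"fn": "apply_moves", "kwargs": {"motion": [[[-0.17, -0.06, 0.2], 0, 15.97], [[-0.17, -0.06, 0.2], 0, 15.97], [[-0.18, -0.07, 0.18], 0, 15.97], [[-0.18, -0.07, 0.16], 0, 15.97], [[-0.18, -0.07, 0.16], 0, 15.97]]}}

```text
time_s: 15.8
position: [593.6, 212.7, 127.0]
tool_rot: [3.142, -0.0, 0.359]
wrist_force: [0.6, -0.2, -0.5]
opening: 0.173
gripper_force: 1.7
```

```bash
python3 t2.py
```

```text
{'time_s': 15.8, 'position': [593.588, 212.741, 126.973], 'wrist_force': [0.596, -0.188, -0.468], 'gripper_force': 1.686}
side [(-96, 17, 74, 89), (-84, 108, 70, 95), (-72, 133, 72, 99), (-60, 116, 75, 103), (-48, 76, 80, 100), (-36, 81, 81, 105), (-24, 115, 87, 148), (-12, 119, 88, 150), (0, 88, 94, 117), (12, 84, 97, 129)]
scene [(-96, 14, 80, 94), (-84, 110, 74, 95), (-72, 123, 74, 99), (-60, 131, 75, 103), (-48, 87, 76, 106), (-36, 78, 80, 109), (-24, 79, 85, 149), (-12, 184, 87, 155), (0, 54, 91, 157), (12, 45, 96, 115)]
```

Request:
{"fn": "apply_moves", "kwargs": {"motion": [[[-0.11, -0.04, 0.07], 0, 15.97], [[-0.11, -0.04, 0.07], 0, 15.97], [[-0.11, -0.04, 0.07], 0, 15.97], [[-0.11, -0.04, 0.07], 0, 15.97], [[-0.11, -0.04, 0.06], 0, 15.97]]}}

```text
time_s: 16.4
position: [582.9, 208.8, 133.6]
tool_rot: [3.141, -0.0, 0.359]
wrist_force: [1.4, -0.4, 0.1]
opening: 0.178
gripper_force: 1.8
```

Request:
{"fn": "apply_moves", "kwargs": {"motion": [[[-0.06, -0.02, 0.03], 0, 15.97], [[-0.06, -0.02, 0.03], 0, 15.97], [[-0.06, -0.02, 0.02], 0, 15.97], [[-0.06, -0.02, 0.02], 0, 15.97], [[0, 0, 0], 0, 15.97]]}}

```text
time_s: 16.9
position: [577.8, 207.3, 135.2]
tool_rot: [-3.141, 0.001, 0.359]
wrist_force: [-0.0, -0.7, -0.6]
opening: 0.174
gripper_force: 1.7
```

```bash
python3 t2.py;  python3 -c "
from h import *
s=snapshot('scene');t=snapshot('side')
cv2.imwrite('pics/c3.png',np.hstack([cv2.resize(a['pixels'][140:280,200:360,::-1],None,fx=2.4,fy=2.4,interpolation=2) for a in(s,t)]))"
```

```text
{'time_s': 16.9, 'position': [577.785, 207.264, 135.181], 'wrist_force': [-0.02, -0.744, -0.568], 'gripper_force': 1.686}
side [(-84, 13, 73, 82), (-72, 98, 63, 92), (-60, 143, 68, 98), (-48, 120, 74, 103), (-36, 129, 77, 106), (-24, 140, 83, 113), (-12, 108, 90, 147), (0, 96, 100, 125), (12, 108, 103, 143)]
scene [(-84, 14, 78, 88), (-72, 104, 69, 92), (-60, 136, 70, 98), (-48, 133, 73, 104), (-36, 140, 76, 106), (-24, 164, 78, 119), (-12, 177, 86, 161), (0, 153, 93, 162), (12, 48, 101, 134)]
```

View pics/c3.png

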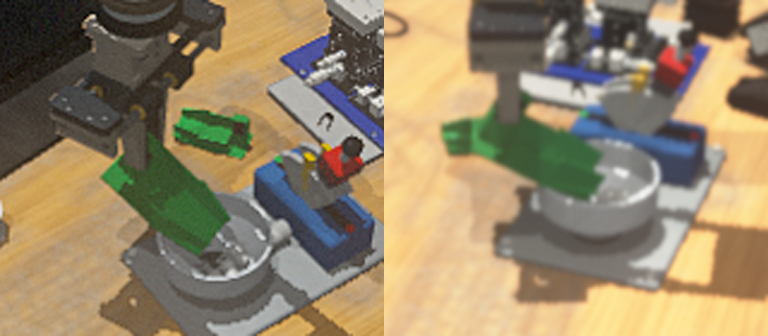

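Request:
{"fn": "apply_moves", "kwargs": {"motion": [[[-0.12, -0.04, 0.05], 0, 15.97], [[-0.12, -0.04, 0.05], 0, 15.97], [[-0.12, -0.04, 0.04], 0, 15.97], [[-0.12, -0.04, 0.04], 0, 15.97], [[-0.12, -0.04, 0.04], 0, 15.97]]}}

```text
time_s: 17.6
position: [565.9, 203.2, 139.9]
tool_rot: [3.142, -0.0, 0.359]
wrist_force: [-0.3, 0.8, -0.7]
opening: 0.174
gripper_force: 1.7
```

Request:
{"fn": "apply_moves", "kwargs": {"motion": [[[-0.12, -0.04, 0.03], 0, 15.97], [[-0.12, -0.04, 0.03], 0, 15.97], [[-0.12, -0.04, 0.03], 0, 15.97], [[-0.12, -0.04, 0.03], 0, 15.97], [[0, 0, 0], 0, 15.97]]}}

```text
time_s: 18.1
position: [556.3, 200.1, 142.3]
tool_rot: [-3.142, -0.0, 0.359]
wrist_force: [0.2, 0.6, -1.1]
opening: 0.174
gripper_force: 1.7
```

```bash
python3 t2.py;  python3 -c "
from h import *
s=snapshot('scene');t=snapshot('side')
cv2.imwrite('pics/c4.png',np.hstack([cv2.resize(a['pixels'][140:280,200:360,::-1],None,fx=2.4,fy=2.4,interpolation=2) for a in(s,t)]))"
```

```text
{'time_s': 18.1, 'position': [556.307, 200.059, 142.297], 'wrist_force': [0.219, 0.623, -1.097], 'gripper_force': 1.686}
side [(-84, 12, 76, 91), (-72, 111, 75, 98), (-60, 119, 72, 104), (-48, 143, 81, 109), (-36, 113, 85, 114), (-24, 135, 90, 120), (-12, 110, 98, 131), (0, 81, 108, 132), (12, 108, 110, 148)]
scene [(-84, 13, 84, 94), (-72, 113, 75, 99), (-60, 133, 78, 104), (-48, 143, 80, 110), (-36, 146, 82, 115), (-24, 149, 87, 161), (-12, 192, 92, 167), (0, 154, 100, 168), (12, 50, 107, 141)]
```

View pics/c4.png

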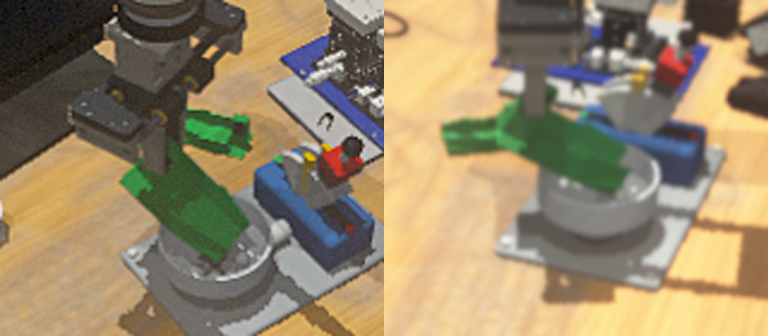

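Request:
{"fn": "apply_moves", "kwargs": {"motion": [[[0, 0, 0], 0, 15.98], [[0, 0, 0], 0, 15.98], [[0, 0, 0], 0, 15.98], [[0, 0, 0], 0, 15.98], [[0, 0, 0], 0, 15.97]]}}

```text
time_s: 18.8
position: [556.6, 200.1, 142.2]
tool_rot: [-3.142, 0.0, 0.359]
wrist_force: [0.0, 0.4, -1.1]
opening: 0.176
gripper_force: 1.7
```

```bash
cat >> t2.py <<'E'
E
python3 t2.py; python3 - <<'E'
from h import *
for n in("scene","side","wrist"):
    s=snapshot(n);P=cloud(s);hsv=cv2.cvtColor(s["pixels"],cv2.COLOR_RGB2HSV)
    r=np.hypot(P[...,0]-503,P[...,1]-179); m=(r<52)&(P[...,2]<72)&(P[...,2]>15)
    print(n,m.sum(),(m&(hsv[...,1]>90)).sum())
E
```

```text
{'time_s': 18.8, 'position': [556.556, 200.106, 142.208], 'wrist_force': [0.039, 0.385, -1.098], 'gripper_force': 1.685}
side [(-84, 15, 81, 91), (-72, 105, 70, 98), (-60, 122, 73, 105), (-48, 139, 81, 109), (-36, 112, 85, 114), (-24, 133, 91, 121), (-12, 113, 98, 132), (0, 85, 108, 132), (12, 105, 110, 150)]
scene [(-84, 15, 83, 94), (-72, 116, 75, 99), (-60, 133, 78, 106), (-48, 140, 80, 112), (-36, 143, 83, 115), (-24, 160, 85, 160), (-12, 195, 93, 167), (0, 153, 100, 166), (12, 52, 107, 141)]
scene 526 1
side 354 6
wrist 289 0
```

Request:
{"fn": "apply_moves", "kwargs": {"motion": [[[-0.2, -0.08, -0.4], 0, 15.93], [[-0.2, -0.08, -0.4], 0, 15.93], [[-0.25, -0.1, -0.1], 0, 15.93], [[-0.25, -0.1, 0], 0, 15.93], [[-0.25, -0.1, 0], 0, 15.93]]}}

```text
time_s: 19.55
position: [534.0, 190.8, 124.8]
tool_rot: [3.141, -0.002, 0.359]
wrist_force: [1.8, 0.1, 1.8]
opening: 0.176
gripper_force: 3.9
```

Request:
{"fn": "apply_moves", "kwargs": {"motion": [[[-0.2, -0.08, 0.15], 0, 15.93], [[-0.2, -0.08, 0.15], 0, 15.93], [[-0.2, -0.08, 0.15], 0, 15.93], [[-0.2, -0.08, 0.15], 0, 15.93], [[-0.2, -0.08, 0.15], 0, 15.93]]}}

```text
time_s: 20.05
position: [513.2, 182.8, 139.6]
tool_rot: [3.142, -0.0, 0.359]
wrist_force: [1.0, 0.3, -0.1]
opening: 0.171
gripper_force: 3.9
```

Request:
{"fn": "apply_moves", "kwargs": {"motion": [[[-0.2, -0.08, 0.15], 0, 15.93], [[-0.2, -0.08, 0.15], 0, 15.93], [[-0.2, -0.08, 0.15], 0, 15.93], [[-0.2, -0.08, 0.15], 0, 15.93], [[-0.2, -0.08, 0.15], 0, 15.93]]}}

```text
time_s: 20.55
position: [492.9, 174.8, 154.2]
tool_rot: [-3.141, 0.001, 0.359]
wrist_force: [-0.3, 0.2, -1.0]
opening: 0.176
gripper_force: 3.8
```

```bash
python3 t2.py;  python3 -c "
from h import *
s=snapshot('scene');t=snapshot('side')
cv2.imwrite('pics/c5.png',np.hstack([cv2.resize(a['pixels'][140:280,200:360,::-1],None,fx=2.4,fy=2.4,interpolation=2) for a in(s,t)]))"
```

```text
{'time_s': 20.55, 'position': [492.935, 174.785, 154.2], 'wrist_force': [-0.346, 0.232, -0.992], 'gripper_force': 3.84}
side [(-36, 10, 66, 75), (-24, 92, 65, 98), (-12, 137, 63, 108), (0, 143, 79, 131), (12, 164, 100, 172)]
scene [(-36, 5, 71, 77), (-24, 90, 61, 95), (-12, 194, 66, 178), (0, 176, 76, 133), (12, 173, 87, 146)]
```

View pics/c5.png

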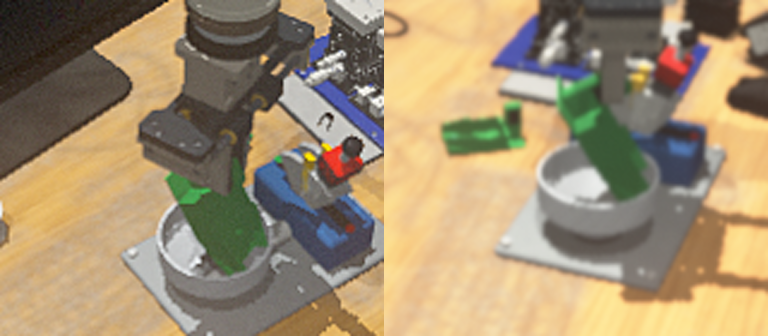

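Request:
{"fn": "apply_moves", "kwargs": {"motion": [[[0, 0, 0], 0, 15], [[0.2, 0.1, 0.5], 0, 15], [[0.1, 0, 0.8], 0, 15], [[0, 0, 0.8], 0, 15], [[0, 0.3, 0.6], 0, 15]]}}

```text
time_s: 21.25
position: [500.4, 182.9, 210.0]
tool_rot: [3.141, -0.002, 0.358]
wrist_force: [0.7, -0.1, -0.6]
opening: 0.173
gripper_force: 30.0
```

Request:
{"fn": "apply_moves", "kwargs": {"motion": [[[-0.1, 0.8, 0], 0, 15], [[-0.2, 1, 0], 0, 15], [[-0.2, 1, 0], 0, 15], [[-0.2, 1, 0], 0, 15], [[-0.2, 1, 0], 0, 15]]}}

```text
time_s: 21.75
position: [481.4, 280.3, 208.6]
tool_rot: [-3.141, -0.0, 0.359]
wrist_force: [0.9, -0.4, -1.0]
opening: 0.173
gripper_force: 30.0
```

Request:
{"fn": "apply_moves", "kwargs": {"motion": [[[-0.2, 1, 0], 0, 15], [[-0.1, 1, -0.5], 0, 15], [[0, 1, -1], 0, 15], [[0, 0.6, -1], 0, 15], [[0, 0, -0.7], 0, 15]]}}

```text
time_s: 22.25
position: [474.7, 352.4, 143.0]
tool_rot: [-3.141, 0.001, 0.361]
wrist_force: [-0.4, -0.4, -0.5]
opening: 0.172
gripper_force: 30.0
```

```bash
sed 's/>35/>8/' t2.py > t3.py; python3 t3.py; python3 - <<'E'
from h import *
for n in("scene","side"):
    s=snapshot(n);P=cloud(s);hsv=cv2.cvtColor(s["pixels"],cv2.COLOR_RGB2HSV)
    if n=="scene": cv2.imwrite("pics/c6.png",cv2.resize(s["pixels"][190:340,180:380,::-1],None,fx=3.5,fy=3.5,interpolation=2))
E
```

```text
{'time_s': 22.25, 'position': [474.736, 352.367, 142.961], 'wrist_force': [-0.44, -0.443, -0.465], 'gripper_force': 30.0}
side [(-36, 20, 53, 65), (-24, 133, 52, 86), (-12, 212, 51, 98), (0, 195, 67, 118), (12, 217, 87, 161)]
scene [(-36, 20, 52, 73), (-24, 102, 48, 151), (-12, 188, 55, 170), (0, 148, 65, 121), (12, 121, 75, 133)]
```

View pics/c6.png

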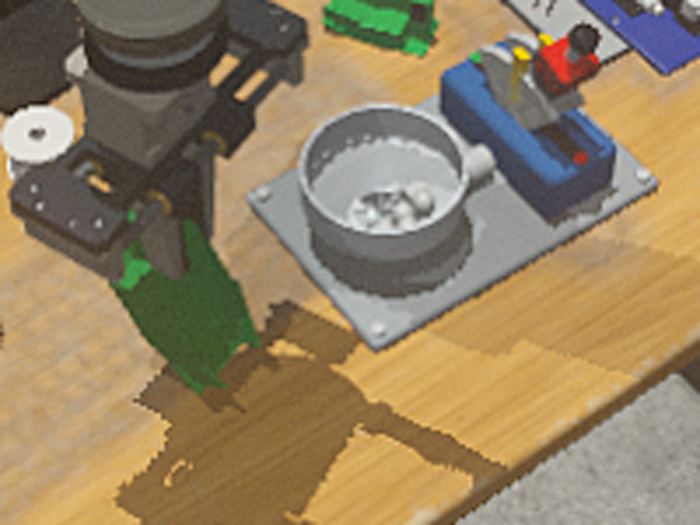

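Request:
{"fn": "apply_moves", "kwargs": {"motion": [[[0, 0, -0.6], 0, 15], [[0, 0, -0.7], 0, 15], [[0, 0, -0.6], 0, 15], [[0, 0, -0.4], 0, 15.93], [[0, 0, -0.1], 0, 15.93]]}}

```text
time_s: 22.95
position: [476.4, 350.9, 96.2]
tool_rot: [3.141, -0.002, 0.359]
wrist_force: [0.9, -0.2, 5.4]
opening: 0.177
gripper_force: 4.0
```

Request:
{"fn": "apply_moves", "kwargs": {"motion": [[[0.3, 0.11, -0.1], 0, 15.93], [[0.3, 0.11, -0.1], 0, 15.93], [[0.3, 0.11, -0.15], 0, 15.93], [[0.3, 0.11, -0.2], 0, 15.93], [[0.3, 0.11, -0.25], 0, 15.93]]}}

```text
time_s: 23.45
position: [507.4, 362.6, 80.9]
tool_rot: [-3.141, -0.003, 0.359]
wrist_force: [2.3, 1.2, 4.6]
opening: 0.172
gripper_force: 4.0
```

Request:
{"fn": "apply_moves", "kwargs": {"motion": [[[0.3, 0.11, -0.3], 0, 15.93], [[0.3, 0.11, -0.3], 0, 15.93], [[0.25, 0.1, -0.3], 0, 15.93], [[0.25, 0.1, -0.3], 0, 15.93], [[0.25, 0.1, -0.3], 0, 15.93]]}}

```text
time_s: 23.95
position: [532.8, 372.4, 49.4]
tool_rot: [-3.141, 0.001, 0.359]
wrist_force: [1.8, 0.6, 0.5]
opening: 0.172
gripper_force: 4.3
```

```bash
python3 t3.py
```

```text
{'time_s': 23.95, 'position': [532.786, 372.412, 49.391], 'wrist_force': [1.803, 0.607, 0.498], 'gripper_force': 4.309}
side [(-84, 21, 11, 29), (-72, 138, 12, 31), (-60, 152, 11, 36), (-48, 173, 11, 38), (-36, 184, 11, 38), (-24, 169, 13, 41), (-12, 130, 16, 44), (0, 86, 19, 48), (12, 99, 24, 50)]
scene [(-84, 22, 15, 33), (-72, 93, 12, 35), (-60, 106, 12, 38), (-48, 125, 11, 41), (-36, 120, 11, 40), (-24, 114, 12, 42), (-12, 94, 15, 44), (0, 86, 18, 81), (12, 19, 21, 41)]
```

Request:
{"fn": "apply_moves", "kwargs": {"motion": [[[0.15, 0.05, -0.3], 0, 15.95], [[0.1, 0.04, -0.3], 0, 15.95], [[0.1, 0.04, -0.3], 0, 15.95], [[0, 0, -0.1], 0, 15.95], [[0, 0, -0.1], 0, 15.95]]}}

```text
time_s: 24.55
position: [539.1, 374.7, 28.3]
tool_rot: [3.141, 0.001, 0.359]
wrist_force: [-4.5, -2.6, 11.3]
opening: 0.173
gripper_force: 6.2
```

```bash
sed -i 's/>8/>-5/' t3.py; python3 t3.py
```

```text
{'time_s': 24.55, 'position': [539.113, 374.747, 28.298], 'wrist_force': [-4.516, -2.57, 11.301], 'gripper_force': 6.236}
side [(-84, 98, 12, 32), (-72, 157, 9, 33), (-60, 161, 5, 31), (-48, 173, 2, 31), (-36, 169, 1, 28), (-24, 153, 1, 28), (-12, 121, 1, 27), (0, 73, 1, 28), (12, 93, 0, 26)]
scene [(-84, 79, 17, 35), (-72, 92, 12, 36), (-60, 103, 7, 34), (-48, 113, 4, 35), (-36, 121, 1, 30), (-24, 95, 1, 29), (-12, 62, 1, 28), (0, 49, 2, 31)]
```

Request:
{"fn": "apply_moves", "kwargs": {"motion": [[[0, 0, 0], 0, 25], [[0, 0, 0], 0, 25], [[0, 0, 0.3], 0, 25], [[0, 0, 1], 0, 25], [[0, 0, 1], 0, 25]]}}

```text
time_s: 25.15
position: [538.8, 374.6, 74.1]
tool_rot: [3.141, 0.002, 0.359]
wrist_force: [0.2, -0.2, -0.4]
opening: 0.271
gripper_force: 0.0
```

Request:
{"fn": "apply_moves", "kwargs": {"motion": [[[0, 0, 1], 0, 45], [[0, 0, 1], 0, 45], [[0, 0, 1], 0, 45], [[-0.3, -0.5, 1], 0, 45], [[-0.4, -1, 1], -0.2, 45]]}}

```text
time_s: 25.65
position: [525.1, 345.3, 174.9]
tool_rot: [-3.141, -0.0, 0.339]
wrist_force: [0.4, -0.7, -0.0]
opening: 0.491
gripper_force: 0.0
```

Request:
{"fn": "apply_moves", "kwargs": {"motion": [[[-0.4, -1, 1], -0.3, 45], [[-0.4, -1, 1], -0.3, 45], [[-0.4, -1, 1], -0.3, 45], [[-0.4, -1, 0.5], -0.3, 45], [[-0.4, -1, 0], -0.3, 45]]}}

```text
time_s: 26.15
position: [486.0, 244.4, 246.5]
tool_rot: [-3.141, -0.004, 0.18]
wrist_force: [-0.7, 0.3, -0.4]
opening: 0.49
gripper_force: 0.0
```

Request:
{"fn": "apply_moves", "kwargs": {"motion": [[[-0.5, -1, 0], -0.3, 45], [[-0.5, -1, 0], -0.3, 45], [[-0.5, -1, 0], -0.3, 45], [[-0.5, -1, 0], -0.3, 45], [[-0.5, -1, 0], -0.3, 45]]}}

```text
time_s: 26.65
position: [434.8, 144.2, 244.2]
tool_rot: [3.142, 0.0, 0.023]
wrist_force: [1.1, 0.1, -0.5]
opening: 0.492
gripper_force: 0.0
```

Request:
{"fn": "apply_moves", "kwargs": {"motion": [[[-0.5, -1, 0], -0.3, 45], [[-0.5, -1, 0], -0.2, 45], [[-0.4, -1, 0], 0, 45], [[-0.3, -0.8, 0], 0, 45], [[0, 0, 0], 0, 45]]}}

```text
time_s: 27.15
position: [401.0, 67.8, 244.3]
tool_rot: [3.141, -0.0, -0.031]
wrist_force: [-0.2, 0.0, -0.1]
opening: 0.491
gripper_force: 0.0
```

```bash
cat > l.py <<'E'
from h import *
s=snapshot("wrist");P=cloud(s);hsv=cv2.cvtColor(s["pixels"],cv2.COLOR_RGB2HSV);z=st();print(z["time_s"],z["position"],z["tool_rot"],z["joint_pos"])
N=np.hypot(P[...,0]-500,P[...,1]-57)<90
rd=(cv2.inRange(hsv,(0,150,60),(8,255,255))|cv2.inRange(hsv,(172,150,60),(180,255,255)))>0
m=rd&N&(P[...,2]>100);p=P[m];t=p[p[:,2]>np.percentile(p[:,2],40)]
print("collar",len(p),p.min(0),p.max(0),cv2.minAreaRect(p[:,:2].astype(np.float32)))
m=N&(P[...,2]>148)&(P[...,2]<175)&(hsv[...,2]<80);p=P[m];print("knob",len(p),p.mean(0),p[:,2].max())
b=(cv2.inRange(hsv,(100,120,40),(125,255,255))>0)&N&(abs(P[...,2]-54)<5);p=P[b];r=cv2.minAreaRect(p[:,:2].astype(np.float32));print("blue",r)
m=np.hypot(P[...,0]-503,P[...,1]-179)<57;q=P[m&(abs(P[...,2]-74)<4)];A=np.c_[2*q[:,:2],np.ones(len(q))];x=np.linalg.lstsq(A,(q[:,:2]**2).sum(1),rcond=None)[0];print("rim",x[:2])
v,u=np.where(N|m);save(s,"w3");c=s["pixels"][v.min():v.max(),u.min():u.max(),::-1];k=min(780/c.shape[1],580/c.shape[0]);cv2.imwrite("pics/w3c.png",cv2.resize(c,None,fx=k,fy=k,interpolation=2))
E
python3 l.py; sed -i 's/z\["position"\]\[:2\]/[539.1,374.7]/;s/a=z.*2\];/a=.359;/' t3.py; python3 t3.py
```

```text
27.2 [401.403, 68.604, 244.309] [-3.141, -0.001, -0.031] [-0.13, -0.325, 1.992, 0.0, 1.475, 1.472]
collar 1108 [451.1315301   40.3243944  124.70808952] [483.74970556  73.39182816 414.95874975] ((467.3304138183594, 56.66619873046875), (32.53504180908203, 32.10885238647461), 88.1123046875)
knob 564 [454.5524697   57.46035205 167.83723973] 171.9083450622966
blue ((499.0007019042969, 56.06855392456055), (59.10407638549805, 125.73664093017578), 88.35417175292969)
rim [502.87524531 179.22507302]
{'time_s': 27.2, 'position': [401.403, 68.604, 244.309], 'wrist_force': [0.122, 0.284, 0.797], 'gripper_force': 0.0}
side [(-84, 83, 14, 33), (-72, 125, 9, 32), (-60, 123, 6, 33), (-48, 128, 2, 33), (-36, 151, 1, 28), (-24, 157, 1, 28), (-12, 162, 1, 27), (0, 176, 2, 59), (12, 138, 1, 62)]
scene [(-84, 67, 15, 34), (-72, 71, 12, 36), (-60, 75, 7, 35), (-48, 73, 4, 35), (-36, 88, 2, 32), (-24, 89, 1, 31), (-12, 98, 1, 30), (0, 79, 3, 62), (12, 49, 3, 66)]
```

View pics/w3c.png

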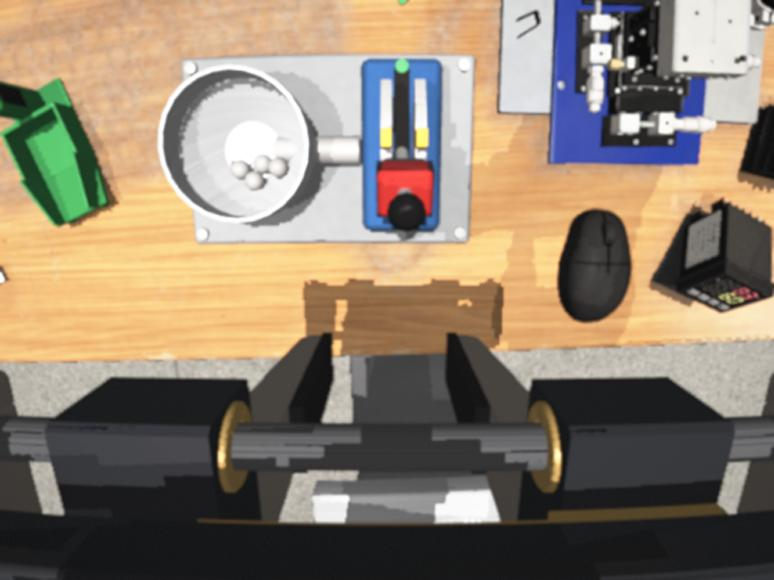

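Request:
{"fn": "apply_moves", "kwargs": {"motion": [[[1, -0.2, 0], 0, 50], [[1, -0.2, 0], 0, 50], [[1, -0.15, -0.4], 0, 50], [[0, 0, -1], 0, 50], [[0, 0, -1], 0, 50]]}}

```text
time_s: 27.8
position: [462.4, 58.7, 195.7]
tool_rot: [-3.141, -0.0, -0.028]
wrist_force: [0.1, 0.3, -1.0]
opening: 0.545
gripper_force: 0.0
```

Request:
{"fn": "apply_moves", "kwargs": {"motion": [[[0, 0, -1], 0, 50], [[0, 0, -1], 0, 50], [[0, 0, -1], 0, 50], [[0, 0, -1], 0, 50], [[0, 0, -0.5], 0, 50]]}}

```text
time_s: 28.3
position: [460.5, 58.9, 104.2]
tool_rot: [-3.141, 0.003, -0.028]
wrist_force: [0.6, -0.4, 0.6]
opening: 0.549
gripper_force: 0.0
```

Request:
{"fn": "apply_moves", "kwargs": {"motion": [[[0, 0, 0], 0, 33.5], [[0, 0, 0], 0, 33.5], [[0, 0, 0], 0, 33.5], [[0, 0, 0], 0, 33.5], [[0, 0, 0], 0, 33.5]]}}

```text
time_s: 28.8
position: [461.8, 56.6, 106.9]
tool_rot: [3.139, -0.001, -0.029]
wrist_force: [-1.1, -5.6, -3.6]
opening: 0.373
gripper_force: 27.0
```

Request:
{"fn": "apply_moves", "kwargs": {"motion": [[[-0.06, -0.05, 0.14], 0, 33.5], [[-0.06, 0, 0.14], 0, 33.5], [[-0.06, 0, 0.14], 0, 33.5], [[-0.06, 0, 0.14], 0, 33.5], [[-0.06, 0, 0.14], 0, 33.5]]}}

```text
time_s: 29.3
position: [456.2, 56.7, 120.9]
tool_rot: [3.141, -0.002, -0.029]
wrist_force: [2.1, -2.2, -3.8]
opening: 0.367
gripper_force: 26.9
```

```bash
cat > l2.py <<'E'
from h import *
z=st();print({k:z[k] for k in("time_s","position","wrist_force","gripper_force","opening")})
for n in("scene","side"):
    s=snapshot(n);P=cloud(s);hsv=cv2.cvtColor(s["pixels"],cv2.COLOR_RGB2HSV);N=(np.hypot(P[...,0]-500,P[...,1]-57)<100)&(P[...,2]>70)&(P[...,2]<200)
    rd=(cv2.inRange(hsv,(0,150,50),(8,255,255))|cv2.inRange(hsv,(172,150,50),(180,255,255)))>0
    p=P[rd&N]
    if len(p)>5: print(n,len(p),np.percentile(p,[3,50,97],axis=0).round().tolist())
E
python3 l2.py
```

```text
{'time_s': 29.3, 'position': [456.223, 56.703, 120.927], 'wrist_force': [2.06, -2.214, -3.801], 'gripper_force': 26.893, 'opening': 0.367}
scene 36 [[446.0, 45.0, 140.0], [448.0, 60.0, 149.0], [456.0, 70.0, 151.0]]
```

Request:
{"fn": "apply_moves", "kwargs": {"motion": [[[0.56, 0, 0.21], 0, 33.5], [[0.53, 0, 0.13], 0, 33.5], [[0.54, 0, 0.08], 0, 33.5], [[0.54, 0, 0.03], 0, 33.5], [[0.54, 0, -0.03], 0, 33.5]]}}

```text
time_s: 29.9
position: [506.2, 55.5, 126.5]
tool_rot: [3.138, 0.01, -0.028]
wrist_force: [-6.7, -10.2, -3.5]
opening: 0.37
gripper_force: 27.1
```

Request:
{"fn": "apply_moves", "kwargs": {"motion": [[[0.54, 0, -0.08], 0, 33.5], [[0.53, 0, -0.13], 0, 33.5], [[0.6, 0, -0.23], 0, 33.5], [[0.1, 0, -0.05], 0, 33.5], [[0, 0, 0], 0, 33.5]]}}

```text
time_s: 30.4
position: [540.5, 54.6, 116.3]
tool_rot: [3.137, 0.013, -0.028]
wrist_force: [-10.3, -12.5, 1.2]
opening: 0.368
gripper_force: 27.6
```

```bash
python3 l2.py
```

```text
{'time_s': 30.4, 'position': [540.452, 54.59, 116.343], 'wrist_force': [-10.296, -12.548, 1.214], 'gripper_force': 27.566, 'opening': 0.368}
scene 73 [[525.0, 41.0, 135.0], [532.0, 55.0, 145.0], [546.0, 69.0, 152.0]]
```

Request:
{"fn": "apply_moves", "kwargs": {"motion": [[[0.15, -0.06, -0.05], 0, 33.6], [[0.1, -0.06, -0.05], 0, 33.6], [[-0.05, 0, -0.14], 0, 33.6], [[-0.05, 0, -0.14], 0, 33.6], [[-0.06, 0, -0.14], 0, 33.6]]}}

```text
time_s: 31.0
position: [537.3, 54.4, 106.3]
tool_rot: [3.14, 0.024, -0.028]
wrist_force: [-29.6, -5.2, 26.1]
opening: 0.369
gripper_force: 22.0
```

```bash
python3 l2.py
```

```text
{'time_s': 31.0, 'position': [537.329, 54.415, 106.315], 'wrist_force': [-29.618, -5.212, 26.11], 'gripper_force': 22.002, 'opening': 0.369}
scene 57 [[521.0, 40.0, 123.0], [530.0, 53.0, 137.0], [545.0, 68.0, 142.0]]
```

Request:
{"fn": "apply_moves", "kwargs": {"motion": [[[0, 0, 0.03], 0, 33.9], [[0, 0, 0], 0, 50], [[0, 0, 0], 0, 50], [[0, 0, 0], 0, 50], [[0, 0, 0.5], 0, 50]]}}

```text
time_s: 31.6
position: [546.1, 54.9, 118.2]
tool_rot: [-3.141, 0.003, -0.029]
wrist_force: [-0.8, 0.9, -0.2]
opening: 0.541
gripper_force: 0.0
```

Request:
{"fn": "apply_moves", "kwargs": {"motion": [[[0, 0, 1], 0, 50], [[0, 0, 1], 0, 50], [[0, 0, 1], 0, 50], [[0, 0, 1], 0, 50], [[0, 0, 1], 0, 50]]}}

```text
time_s: 32.1
position: [547.2, 54.7, 220.9]
tool_rot: [-3.141, -0.001, -0.029]
wrist_force: [0.5, 0.5, -1.0]
opening: 0.545
gripper_force: 0.0
```

Request:
{"fn": "apply_moves", "kwargs": {"motion": [[[-0.6, 0, 0.6], 0, 50], [[-1, 0, 0.6], 0, 50], [[-1, 0, 0], 0, 50], [[-1, 0, 0], 0, 50], [[-1, 0, 0], 0, 50]]}}

```text
time_s: 32.6
position: [454.5, 54.7, 244.1]
tool_rot: [-3.141, -0.002, -0.029]
wrist_force: [0.3, -0.7, 0.5]
opening: 0.542
gripper_force: 0.0
```

```bash
python3 l2.py; python3 l.py; python3 t3.py
```

```text
{'time_s': 32.6, 'position': [454.499, 54.672, 244.121], 'wrist_force': [0.252, -0.669, 0.549], 'gripper_force': 0.0, 'opening': 0.542}
scene 91 [[521.0, 41.0, 125.0], [532.0, 60.0, 136.0], [549.0, 72.0, 142.0]]
side 118 [[521.0, 45.0, 122.0], [531.0, 67.0, 132.0], [547.0, 73.0, 140.0]]
32.75 [455.056, 54.662, 244.033] [-3.142, -0.002, -0.029] [-0.145, -0.176, 1.871, 0.0, 1.445, 1.454]
collar 1245 [519.75957307  38.2871064  121.3772358 ] [553.97261902  71.35004174 414.72694537] ((536.8642578125, 55.06634521484375), (32.304080963134766, 34.06327438354492), 87.63208770751953)
knob 576 [550.80391739  54.27452905 164.76744393] 168.68492042701624
blue ((499.1989440917969, 56.35185241699219), (59.4857292175293, 125.17166900634766), 88.45262908935547)
rim [503.27637258 179.08538902]
{'time_s': 32.75, 'position': [455.056, 54.662, 244.033], 'wrist_force': [-0.395, 0.337, -0.507], 'gripper_force': 0.0}
side [(-84, 82, 13, 32), (-72, 129, 9, 33), (-60, 120, 6, 34), (-48, 125, 1, 33), (-36, 149, 1, 27), (-24, 161, 1, 29), (-12, 162, 1, 27), (0, 176, 2, 59), (12, 140, 1, 62)]
scene [(-84, 64, 16, 36), (-72, 76, 12, 36), (-60, 76, 8, 36), (-48, 71, 3, 35), (-36, 88, 1, 32), (-24, 94, 2, 30), (-12, 93, 2, 30), (0, 78, 2, 63), (12, 46, 2, 67)]
```

View pics/w3c.png

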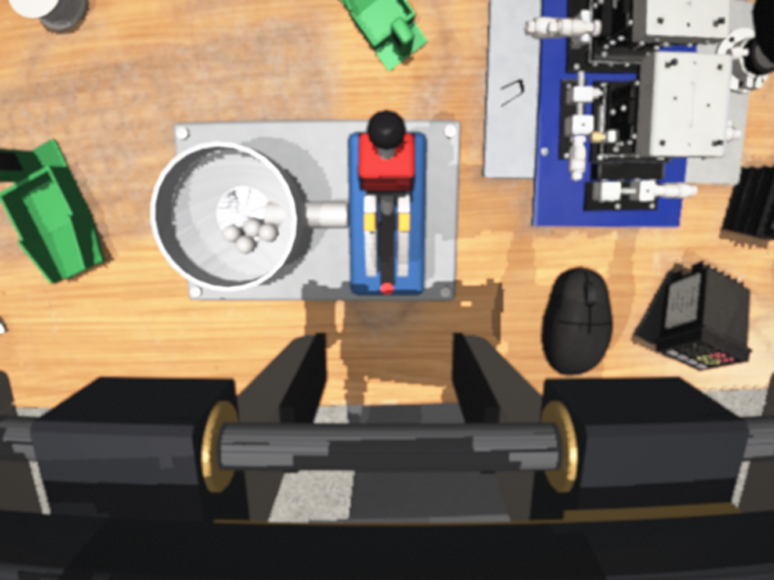

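```bash
python3 -c "
from workcell import robot
print(robot.close_job())"
```

```text
the job is handed in; nothing more can be done
None
```

I handed the job in at about 33 s. The last camera check showed all four balls in the hopper and the empty scoop upright on the desk, clear of the feeder. The lever was at the green-dot end with the collar down, and the gripper was clear of everything. The hand-in call returned no verdict.

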